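# Fetch the stapler from behind the other desk tools

### The arm

A 7-joint arm with a two-finger parallel gripper is mounted at the origin on a cart in front of the work surface, level with it; the furniture and walls round the work are solid. World frame = base frame: x ahead of the robot, y to its left, z up, the work surface at z = 0. Lengths are in m, angles in rad, forces in N, time in s.
With the tool pointing down it reaches from about 0.425 to 0.825 m from the base axis. Payload 3.6 kg.
Tool frame: the origin (TCP) lies between the finger pads, 19 mm behind the fingertips; this is the grasp point; z points along the fingers, y is the line along which they close (so a half turn about z gives the same grasp; the last joint's range is limited). The gripper opens to 85 mm and grips with 20 to 120 N. Pads are 22 mm wide; open, the fingers measure 114 mm over their backs; the gripper's body (76 mm by 85 mm) begins 54 mm behind the grasp point. The pads swing forward as they close: fully open they stand 13 mm farther back than shut.
Start: joints at [1.234, 0.615, -0.013, 1.423, 0.008, 1.103, -0.04], TCP at [0.198, -0.619, 0.25] pointing down, gripper open.
Joint ranges: [-3.12, 3.12], [-0.3, 2.06], [-1.34, 1.32], [0.26, 2.42], [-1.36, 4.5], [0.01, 1.98], [-2.84, 2.84]. Speed limits (rad/s): [2.79, 2.79, 3.14, 3.14, 3.14, 3.14, 3.14].

### API

Orientations are given as a unit quaternion [x, y, z, w].
In Python, from station import arm, snapshot, camera_info, ticket gives the robot as it stands. Calls block until the motion is done:
- arm.movep(position, orientation): joint-space move of the TCP to a pose.
- arm.line_to(position, velocity=0.15, ori=None): straight line of the TCP; ori=None keeps the orientation; velocity is the mean speed in m/s.
- arm.move_j(angles): joint-space move.
- arm.move_gripper(opening, effort=None): opening from 0.0 (shut) to 1.0 (fully open); effort is the grip in N (None keeps the last); returns when the fingers have stopped.
- arm.pause(seconds).
- arm.ik(position, orientation): joint angles nearest the present ones, or None.
- snapshot(name): name is "scene" or "top"; returns the picture (480x640x3 uint8, blue, green, red); there is no depth.
- camera_info(name): a dict with "fx", "fy", "cx", "cy" (pixels), "dist_coeffs" ([k1, k2, p1, p2, k3] as OpenCV has them; the pictures are not rectified), "R" (3x3) and "t" (3): a world point X has camera coordinates R X + t. Camera axes: x right, y down, z forward; pixel columns grow to the right and rows downward; lengths in m; the calibration is good to about 2 mm. A picture is of the moment at which its call begins. camera_info takes no time and is no camera call.
A pose or a line that the arm cannot do raises arm.MotionError and nothing moves.
- ticket.finish_job(): hands the job in; it is judged then, once.
Readings, each from a call of its own:
- arm.read_time(): time.
- arm.read_joint_positions(): joint angles.
- arm.read_dq(): joint speeds.
- arm.read_effort(): joint torques, N m.
- arm.read_tool_pos(): TCP position.
- arm.read_eef_rot(): TCP orientation.
- arm.read_ft_force(): force on the tool from outside, world axes, zero at the start.
- arm.read_wrist_torque(): the same for the moment, N m.
- arm.read_opening(): opening from 0.0 (shut) to 1.0 (fully open).
- arm.read_finger_force(): force on a finger pad.
Only numpy, scipy, OpenCV 4.12 (cv2) and the standard library are available. Lean on these libraries where they do the work, as an engineer would, in place of code of your own. Each camera call takes 0.05 s, during which the arm holds its last target. There are 200 camera calls.

### The job

The stapler is boxed in at the back of the desk stand, behind the date stamp, the glue stick and the roll of tape. Without moving the stapler yet, set those three aside on the cork mat, standing as they stand now; then fetch the stapler and set it on its base on the middle of the booklet's cover, lying along the booklet's longer side; and only then put the three back on the stand, each exactly where and as it stood at the start. Leave the loose pen and the binder clip in front of the stand alone.

Things in the scene. Friction and masses are not known exactly. Their poses are not given: they have to be found in the camera images.
- stapler_a: stapler, dark grey arm on a black base, 138 long (y) x 36 wide (x) x 53 mm high, about 0.2 kg, along the back panel of the stand. Only the base (lowest 8 mm) is 36 mm wide; the arm, 27 to 53 mm above the underside, is 24 mm wide and does not hinge: grip it across at the middle, TCP about 40 mm above the underside, once a finger has room in front. Origin: centre of the underside, z up
- stamp_a: self-inking date stamp, open black frame with a blue handle on top, standing, 36 (x) x 62 (y) x 102 mm high, about 0.12 kg. The handle is fixed, 34 x 58 mm, from 76 to 102 mm above the underside: grip it there across the 34 mm (its x). Its long side (y) points to the back of the stand. Origin: centre of the underside, z up
- glue_a: glue stick, plain pale cylinder standing on end, diameter 25, 91 mm high, 0.036 kg. Origin: centre of the underside, z up its axis
- tape_a: roll of black tape lying flat, diameter 54, 18 mm high, a ring with a hole about 25 mm wide; grip it across its outside; as it is low, the gripper needs the taller things beside it gone first. Origin: centre of the underside, z up its axis
- desk_stand: fixed light wood stand: base board 170 (x, +x away from robot) x 280 (y) x 4 mm; at the +x edge a back panel 6 mm thick, 70 mm high, with 50 mm high wings 45 mm deep at both ends. Flush cork squares at x -40, y -85, 0, 85 mm hold stamp, glue stick and tape in any order; a long one at x 25, y 0 mm the stapler (all within 13 mm). Origin: centre of the board's underside; board top z = 4 mm
- side_mat: fixed cork mat, the empty side area, 260 (x) x 160 mm (y), 3 mm thick, to the left or the right of the stand. Origin: centre of the underside; its top is at z = 3 mm
- booklet: thin red booklet lying flat and fixed on the other side of the stand, 258 (x, the longer side) x 184 mm (y), 6 mm thick. Origin: centre of the underside; its cover is at z = 6 mm
- pen_a: loose pen with white barrel and black end, lying in front of the stand, 137 x 12 mm; a bystander, to be left alone. Origin: centre of the underside
- clip_a: loose black binder clip, 44 x 32 x 16 mm, in front of the stand; a bystander, to be left alone. Origin: centre of the underside
Not all that is in view belongs to the job. Several things look just like the tape_a: the one meant starts nearest to the robot's base.

How it is judged:
By the outcome, as a careful person would: the job done as asked, in the order asked, and still so for the second after the job is handed in, with the robot touching nothing.
It also fails if it takes over 136 s, if anything falls off the work surface, if the arm or the gripper's body presses on something with over 40 N, if the wrist force passes 120 N, or if a joint passes its speed limit or range.

## Working session

There is one attempt and no reset: what is moved stays moved. The work goes in short steps, each a Python script; the robot and the scene stay as the last script left them, time stands still between calls to the robot, and variables do not carry over. Pictures are saved under pics/ and viewed, at most 14 in all, crops included, and the job is handed in when it is done.

```bash
mkdir -p pics; ls; python3 - <<'E'
from station import arm, snapshot, camera_info
import cv2, numpy as np
for n in("scene","top"):
    cv2.imwrite(f"pics/{n}0.png",snapshot(n)); c=camera_info(n)
    print(n,c['fx'],c['fy'],c['cx'],c['cy'],c['dist_coeffs'],(-np.array(c['R']).T@np.array(c['t'])).round(3),np.round(c['R'],2).tolist())
print(arm.read_time(),arm.read_eef_rot(),arm.read_opening())
E
```

```text
pics
scene 462.8435872882784 462.8435872882784 319.2008528245814 249.26415600514784 [0.03174957 0.         0.         0.         0.        ] [0.038 0.806 0.719] [[-0.84, -0.54, 0.01], [-0.35, 0.52, -0.78], [0.41, -0.66, -0.62]]
top 541.5216390824758 541.5216390824758 316.2529168536429 239.04212491486552 [-0.11610226  0.          0.          0.          0.        ] [0.248 0.1   1.551] [[-0.01, -1.0, 0.0], [-0.98, 0.01, -0.17], [0.17, -0.01, -0.98]]
0.1 [ 9.88021284e-01  1.54313184e-01 -2.15447840e-04 -1.15642901e-03] 1.0003069247577172
```

View pics/scene0.png

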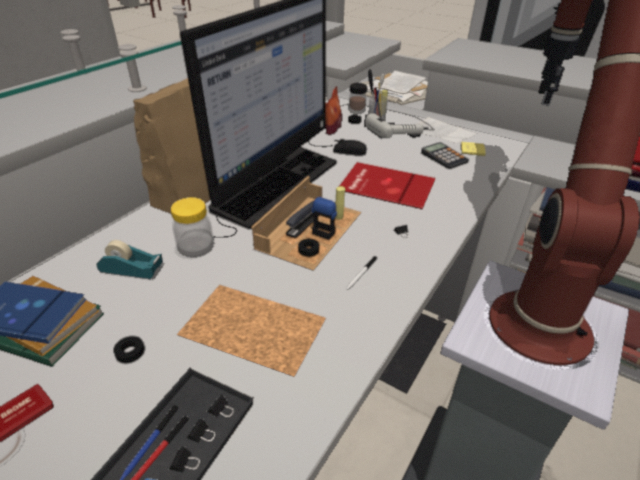

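View pics/top0.png

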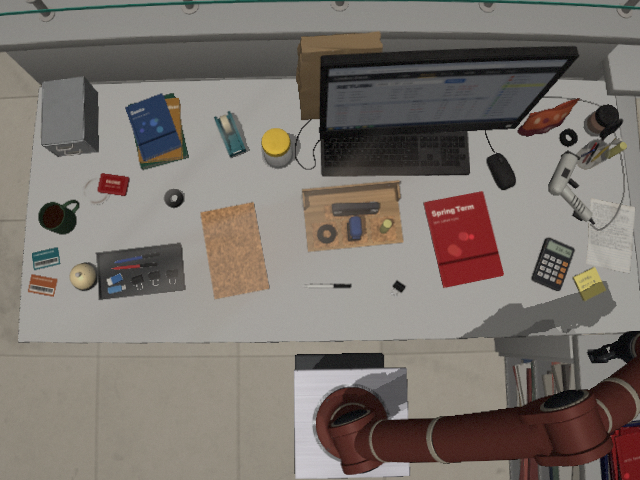

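Scene: the mat is at top px (235,250), the booklet at (463,240) and the stand at (353,217). Things that look like the tape are at top px (327,234) on the stand, (174,198) left of the mat, and (568,137) far right. The base is at about (350,430), so the one on the stand at (327,234) is nearest. The stapler is at (356,209), the stamp at (355,228), the glue at (386,226), the pen at (328,286) and the clip at (399,287). I'll check the stand in a close crop.

```bash
cat > h.py <<'E'
from station import arm, snapshot, camera_info, ticket
import cv2, numpy as np
def ray(n,uv):
    c=camera_info(n);K=np.array([[c['fx'],0,c['cx']],[0,c['fy'],c['cy']],[0,0,1]])
    p=cv2.undistortPoints(np.float64(uv).reshape(-1,1,2),K,np.array(c['dist_coeffs'])).reshape(-1,2)
    R=np.array(c['R']);return -R.T@np.array(c['t']),np.c_[p,np.ones(len(p))]@R
def plane(n,uv,z):
    o,d=ray(n,uv);return (o+d*((z-o[2])/d[:,2])[:,None])[:,:2]
def proj(n,X):
    c=camera_info(n);K=np.array([[c['fx'],0,c['cx']],[0,c['fy'],c['cy']],[0,0,1]])
    return cv2.projectPoints(np.float64(X).reshape(-1,1,3),cv2.Rodrigues(np.array(c['R']))[0],np.array(c['t']),K,np.array(c['dist_coeffs']))[0].reshape(-1,2)
def blobs(im,lo,hi,box,hsv=True,amin=20):
    """contours in box (x0,y0,x1,y1), full image coords"""
    x0,y0,x1,y1=box;a=im[y0:y1,x0:x1]
    m=cv2.inRange(cv2.cvtColor(a,cv2.COLOR_BGR2HSV) if hsv else a,np.array(lo),np.array(hi))
    cs=cv2.findContours(m,cv2.RETR_EXTERNAL,cv2.CHAIN_APPROX_NONE,offset=(x0,y0))[0]
    return sorted([c for c in cs if cv2.contourArea(c)>=amin],key=cv2.contourArea,reverse=True)
E
python3 - <<'E'
from h import *
t=cv2.imread('pics/top0.png');s=cv2.imread('pics/scene0.png')
a=cv2.resize(t[170:260,295:413],None,fx=6.6,fy=6.6,interpolation=cv2.INTER_CUBIC)
cv2.imwrite('pics/ct.png',a[:600,:800])
b=cv2.resize(s[170:275,240:375],None,fx=5.7,fy=5.7,interpolation=cv2.INTER_CUBIC)
cv2.imwrite('pics/cs.png',b[:600,:800])
def rect(n,c,z):
    P=plane(n,c.reshape(-1,2),z).astype(np.float32)
    (cx,cy),(w,h),an=cv2.minAreaRect(P*1000);return round(cx,1),round(cy,1),round(w,1),round(h,1),round(an,1)
print('red',[rect('top',c,.006) for c in blobs(t,(0,120,60),(8,255,255),(410,180,520,300))[:1]], [rect('top',c,.006) for c in blobs(t,(170,120,60),(180,255,255),(410,180,520,300))[:1]])
print('mat',[rect('top',c,.003) for c in blobs(t,(5,70,60),(25,255,255),(190,190,285,310))[:1]])
print('mat px',blobs(t,(5,70,60),(25,255,255),(190,190,285,310))[0].reshape(-1,2).min(0))
print('stand',[rect('top',c,.004) for c in blobs(t,(5,50,60),(25,255,255),(290,180,415,265))[:2]])
print('blue',[(cv2.minAreaRect(c),rect('top',c,.106)) for c in blobs(t,(100,90,40),(130,255,255),(340,212,370,245))[:1]])
print('glue',[(cv2.minAreaRect(c),rect('top',c,.095)) for c in blobs(t,(25,50,90),(50,255,255),(375,212,405,240))[:2]])
E
```

```text
red [(516.0, -340.2, 256.7, 183.7, 10.2)] [(484.4, -352.5, 235.9, 118.2, 45.4)]
mat [(493.1, 329.2, 258.5, 159.2, 10.4)]
mat px [201 202]
stand [(589.9, -21.3, 188.2, 290.7, 4.9)]
blue []
glue [(((385.5000305175781, 226.00003051757812), (7.155416965484619, 13.86362075805664), 26.56505012512207), (537.9, -100.4, 19.6, 39.1, 61.8))]
```

View pics/ct.png

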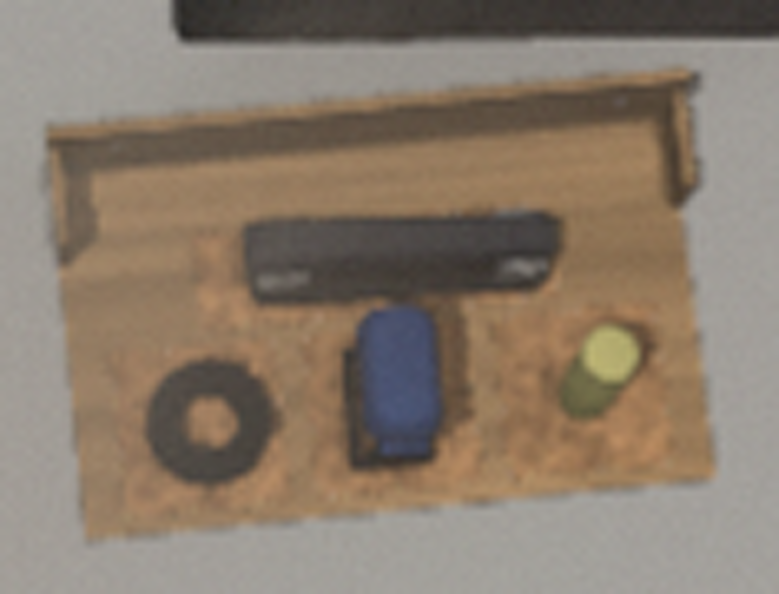

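View pics/cs.png

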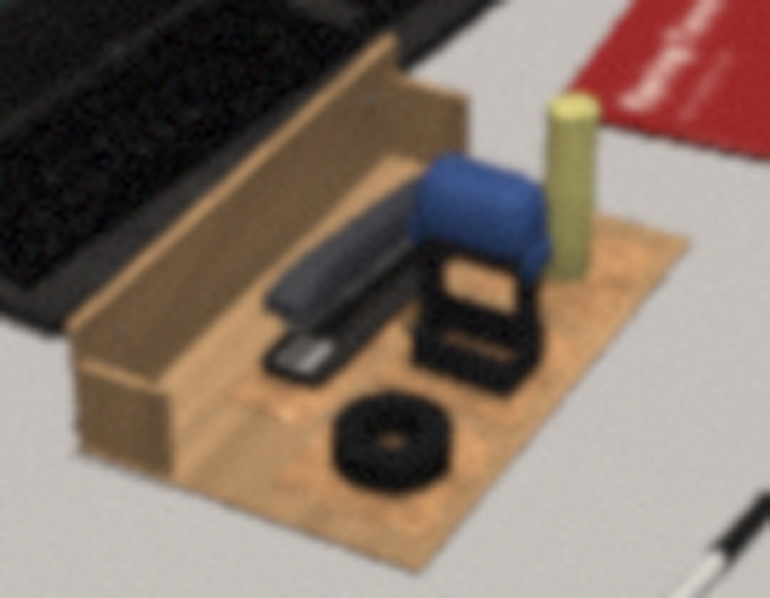

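The crops confirm the choice: the tape lies on the stand's left square (top px 327,234), the stamp is in the middle (355,228) with the stapler behind it, and the glue is on the right (top disc 388,223). Now I'll get precise poses.

```bash
python3 - <<'E'
from h import *
t=cv2.imread('pics/top0.png');s=cv2.imread('pics/scene0.png')
T=lambda x,y:((x-3.3+.5)/6.6+295+.0,(y-3.3+.5)/6.6+170)
S=lambda x,y:((x-2.8+.5)/5.7+240,(y-2.8+.5)/5.7+170)
f=plane('top',[T(88,540),T(713,480)],.004)*1000;d=f[0]-f[1]
print('front corners',f.round(1),'len',np.linalg.norm(d).round(1),'yaw',np.degrees(np.arctan2(-d[0],d[1])).round(2))
yaw=np.arctan2(-d[0],d[1]);ex=np.array([np.cos(yaw),np.sin(yaw)]);ey=np.array([-ex[1],ex[0]])
o=f.mean(0)+85*ex;print('stand',o.round(1))
L=lambda p:(np.array(p)-o)@np.c_[ex,ey]
def rep(n,P):print(n,np.round(P,1),'local',L(P).round(1))
def tri(a,b):
    (o1,d1),(o2,d2)=ray('top',[a]),ray('scene',[b]);A=np.c_[d1[0],-d2[0]];k=np.linalg.lstsq(A,o2-o1,rcond=None)[0]
    p,q=o1+k[0]*d1[0],o2+k[1]*d2[0];return (p+q)*500,np.linalg.norm(p-q)*1000
def mr(c,z):
    (cx,cy),wh,an=cv2.minAreaRect(plane('top',c.reshape(-1,2),z).astype(np.float32)*1000);return (cx,cy),np.round(wh,1),round(an,1)
# glue
rep('glue top',plane('top',[T(612,352)],.095)[0]*1000); print(tri(T(612,352),S(573,106)))
# dark blobs
hsv=cv2.cvtColor(t,cv2.COLOR_BGR2HSV)
print('hsv blue',hsv[228,356],'glue',hsv[223,388],'tape',hsv[227,325],'stapler',hsv[209,350],'board',hsv[235,310],'shadow',hsv[226,364])
for c in blobs(t,(0,0,0),(180,255,75),(313,222,339,246))[:1]:
    e=cv2.fitEllipse(c);print(e);rep('tape',plane('top',[e[0]],.016)[0]*1000);rep('tape22',plane('top',[e[0]],.022)[0]*1000)
for c in blobs(s,(0,0,0),(180,255,60),(295,235,322,258))[:1]:
    e=cv2.fitEllipse(c);print('scene tape',e);rep('tape',plane('scene',[e[0]],.013)[0]*1000)
for c in blobs(t,(95,60,30),(135,255,255),(340,212,370,245))[:1]:
    m=mr(c,.106);print(m);rep('stamp handle',m[0])
    x,y,w,h=cv2.boundingRect(c);print(x,y,w,h)
for c in blobs(t,(0,0,0),(180,110,90),(328,198,384,217))[:2]:
    m=mr(c,.045);print(m,cv2.boundingRect(c));rep('stapler',m[0])
# stapler edges by hand: back edge arm z.057, front edge base z.006
b=plane('top',[T(250,220),T(555,212)],.057)*1000;fr=plane('top',[T(262,302),T(535,290)],.006)*1000
print('back',[L(p).round(1) for p in b],'front',[L(p).round(1) for p in fr])
E
```

```text
front corners [[ 484.3  114.4]
 [ 507.1 -161.1]] len 276.5 yaw 4.73
stand [580.4 -16.3]
glue top [ 546.5 -105.7] local [-41.1 -86.3]
(array([ 546.52916178, -106.4471223 ,   91.74876053]), np.float64(1.3585134991993164))
hsv blue [113  90 113] glue [ 27  97 177] tape [15 39 79] stapler [10 32 72] board [ 15  84 148] shadow [ 14 100 102]
((328.6673278808594, 235.74908447265625), (9.083338737487793, 13.161741256713867), 32.5524787902832)
tape [527.2  54. ] local [-47.2  74.5]
tape22 [526.1  54.2] local [-48.3  74.7]
scene tape ((308.3155822753906, 247.13829040527344), (16.301313400268555, 19.75371551513672), 87.03477478027344)
tape [532.9  62.6] local [-40.9  82.6]
((532.7195434570312, -16.818132400512695), array([24.6, 58.4]), 88.5)
stamp handle [532.7 -16.8] local [-47.5   3.5]
351 217 10 22
((597.6055297851562, -23.826820373535156), array([ 39.6, 135.3]), 1.1) (332, 202, 48, 15)
stapler [597.6 -23.8] local [16.5 -8.9]
back [array([38.6, 56. ]), array([ 29.7, -75.2])] front [array([13.3, 51.6]), array([  7.2, -69.6])]
```

```bash
python3 - <<'E'
from h import *
t=cv2.imread('pics/top0.png');s=cv2.imread('pics/scene0.png')
def up(im,box,lo,hi,k=6):
    x0,y0,x1,y1=box;a=cv2.resize(im[y0:y1,x0:x1],None,fx=k,fy=k,interpolation=cv2.INTER_CUBIC)
    m=cv2.inRange(cv2.cvtColor(a,cv2.COLOR_BGR2HSV),np.array(lo),np.array(hi))
    c=max(cv2.findContours(m,cv2.RETR_EXTERNAL,cv2.CHAIN_APPROX_NONE)[0],key=cv2.contourArea)
    return (c.reshape(-1,2)+.5)/k-.5+np.array([x0,y0])
def mr(n,c,z):
    (cx,cy),wh,an=cv2.minAreaRect(plane(n,c,z).astype(np.float32)*1000);return np.round([cx,cy],1),np.round(wh,1),round(an,1)
f32=np.float32
for V in(95,110):
    c=up(t,(313,221,339,247),(0,0,0),(180,255,V));P=plane('top',c,.020)*1000
    print('tape',V,cv2.fitEllipse(P.astype(f32)))
c=up(s,(295,234,322,258),(0,0,0),(180,255,90));print('tape scene',cv2.fitEllipse(plane('scene',c,.013).astype(f32)*1000))
for lo in(40,60,80):
    c=up(t,(340,210,372,247),(98,lo,20),(135,255,255));print('stamp',lo,mr('top',c,.106),c.min(0).round(1),c.max(0).round(1))
c=up(s,(308,190,345,225),(98,60,20),(135,255,255));hs=cv2.boundingRect(c.astype(f32));print('scene handle',c.min(0),c.max(0),c.mean(0))
for V in(80,95):
    c=up(t,(326,196,386,218),(0,0,0),(180,255,V));print('stapler',V,mr('top',c,.04),c.min(0).round(1),c.max(0).round(1))
# overlay of the hypotheses
def box(cx,cy,yaw,lx,ly,z0,z1):
    R=np.array([[np.cos(yaw),-np.sin(yaw)],[np.sin(yaw),np.cos(yaw)]])
    q=np.array([[1,1],[1,-1],[-1,-1],[-1,1]])*[lx/2,ly/2]@R.T+[cx,cy]
    return [np.c_[q,np.full(4,z)] for z in(z0,z1)]
def cyl(cx,cy,r,z0,z1):
    a=np.linspace(0,6.28,40);return [np.c_[cx+r*np.cos(a),cy+r*np.sin(a),0*a+z] for z in(z0,z1)]
d=np.radians
H=[(box(.5804,-.0163,d(4.73),.17,.28,0,.004),(0,255,0)),(box(.6045,-.026,d(1.5),.024,.138,.031,.057),(0,0,255)),(box(.6045,-.026,d(1.5),.036,.138,.004,.012),(255,0,255)),
 (box(.538,-.017,d(94.7),.034,.058,.08,.106),(0,255,255)),(box(.538,-.017,d(94.7),.036,.062,.004,.02),(255,255,0)),
 (cyl(.5465,-.106,.0125,.004,.095),(0,0,255)),(cyl(.533,.063,.027,.004,.022),(0,255,255))]
out=[]
for n,im,(x0,y0),sc in(('top',t,(300,175),6),('scene',s,(245,175),6)):
    a=cv2.resize(im[y0:y0+88,x0:x0+110],None,fx=sc,fy=sc,interpolation=cv2.INTER_CUBIC)
    for b,col in H:
        for q in b: cv2.polylines(a,[(((proj(n,q)-[x0,y0])+.5)*sc).astype(int)],True,col,1)
    cv2.imwrite(f'pics/ov_{n}.png',a)
E
```

```text
tape 95 ((533.1605224609375, 60.53950119018555), (52.28597640991211, 54.922813415527344), 47.12616729736328)
tape 110 ((533.2356567382812, 60.35344696044922), (54.229698181152344, 57.28106689453125), 38.21062088012695)
tape scene ((533.0359497070312, 62.16835021972656), (52.833431243896484, 72.10424041748047), 32.73048782348633)
stamp 40 (array([533.1, -15.9]), array([61.5, 30.2]), 2.9) [349.1 216.2] [360.9 238.4]
stamp 60 (array([533.3, -16. ]), array([59.3, 28.6]), 3.3) [350.1 216.6] [360.8 238.1]
stamp 80 (array([537.4, -17. ]), array([48.5, 23.6]), 2.4) [351.1 217.1] [360.1 234.4]
scene handle [310.41666667 196.75      ] [335.91666667 219.41666667] [324.03935185 207.74459877]
stapler 80 (array([598.6, -25.7]), array([ 38.7, 132.9]), 1.9) [333.2 201.9] [379.1 215.9]
stapler 95 (array([596.8, -24.6]), array([ 44.6, 137.7]), 1.2) [331.8 201.8] [379.4 217.4]
```

View pics/ov_top.png

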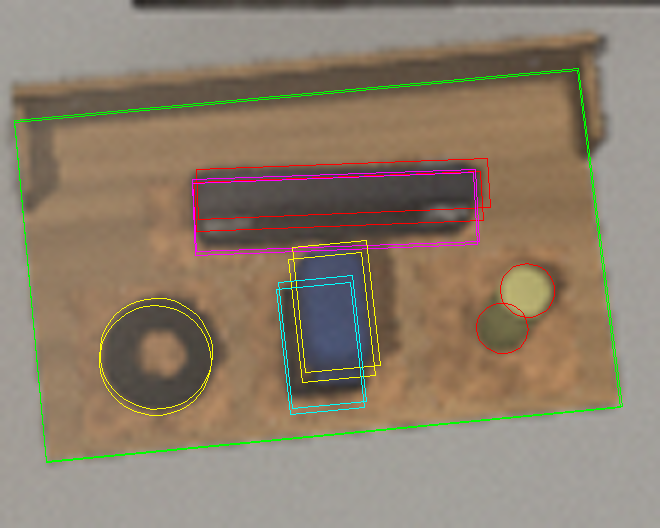

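View pics/ov_scene.png

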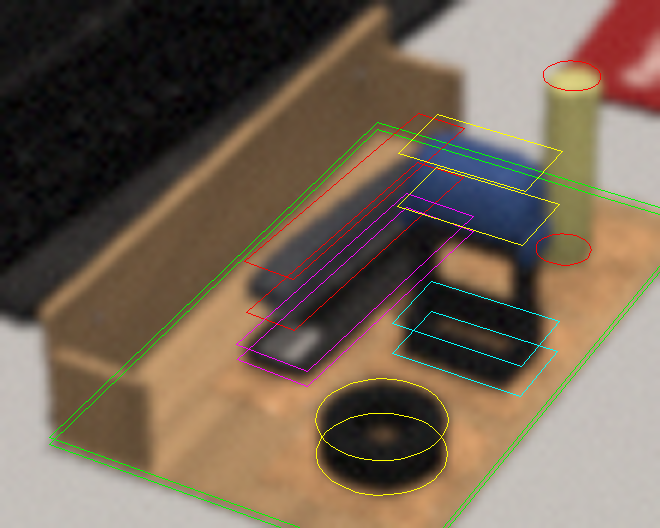

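Top and scene overlays agree within 2–3 mm for the tape (px 155,357 in the crop), stamp (335,312), glue (526,290) and stapler (335,208). I'll start with the stamp.

```bash
cat >> h.py <<'E'
def q(deg):
    a=np.radians(deg)/2;return [float(np.cos(a)),float(np.sin(a)),0.,0.]
mc=np.array([.493,.329]);mx=np.array([np.cos(np.radians(10.4)),np.sin(np.radians(10.4))])
# name: xy, tool yaw, TCP height over support, open, effort, mat xy
OBJ=dict(stamp=((.537,-.017),3.5,.089,.62,30,mc+.082*mx),glue=((.5465,-.106),4.7,.060,.55,25,mc),
         tape=((.533,.0615),4.7,.020,.9,40,mc-.082*mx))
ZT=.20
def pick(xy,deg,z,op,eff,zt=ZT,v=.2):
    arm.move_gripper(op); arm.movep([*xy,zt],q(deg)); arm.line_to([*xy,z],velocity=v)
    arm.move_gripper(0.,eff); o=arm.read_opening(); f=arm.read_finger_force()
    arm.line_to([*xy,zt],velocity=v); print('picked op',round(o,3),'->',round(arm.read_opening(),3),'F',f)
def place(xy,deg,z,op,zt=ZT,v=.2):
    arm.movep([*xy,zt],q(deg)); arm.line_to([*xy,z+.012],velocity=v); arm.line_to([*xy,z],velocity=.05)
    F=arm.read_ft_force(); arm.move_gripper(op); arm.line_to([*xy,zt],velocity=.3); print('placed',np.round(F,1),'t',arm.read_time())
def out(n):
    xy,d,h,op,e,m=OBJ[n];zt=.22 if n=='stamp' else ZT
    pick(xy,d,.004+h,op,e,zt);place(m,d,.0035+h,op,zt)
def back(n):
    xy,d,h,op,e,m=OBJ[n];zt=.22 if n=='stamp' else ZT
    pick(m,d,.003+h,op,e,zt);place(xy,d,.0045+h,op,zt)
E
python3 - <<'E'
from h import *
out('stamp')
cv2.imwrite('pics/t1.png',snapshot('top'));print(arm.read_joint_positions())
E
```

```text
picked op 0.381 -> 0.379 F 30.0473150331527
placed [1.2 0.4 2.6] t 8.2333
[-0.4929513   0.6753394  -0.1453791   1.40050001  0.10315415  1.07515106
 -2.16568245]
```

```bash
python3 - <<'E'
from h import *
out('glue');out('tape')
arm.movep([.45,.2,.3],q(4.7))
a=snapshot('top');b=snapshot('scene')
cv2.imwrite('pics/t2.png',a);cv2.imwrite('pics/s2.png',b)
A=cv2.resize(a[170:310,190:420],(800,487),interpolation=cv2.INTER_CUBIC)
cv2.imwrite('pics/v2.png',A);cv2.imwrite('pics/v2s.png',cv2.resize(b[160:380,160:400],(640,587)))
print(arm.read_time())
E
```

```text
picked op 0.285 -> 0.283 F 25.73174089193344
placed [-0.3  0.1  2.5] t 15.8833
picked op 0.606 -> 0.607 F 41.440361144033204
placed [-0.3 -0.4  6.1] t 23.3083
24.0833
```

View pics/v2s.png

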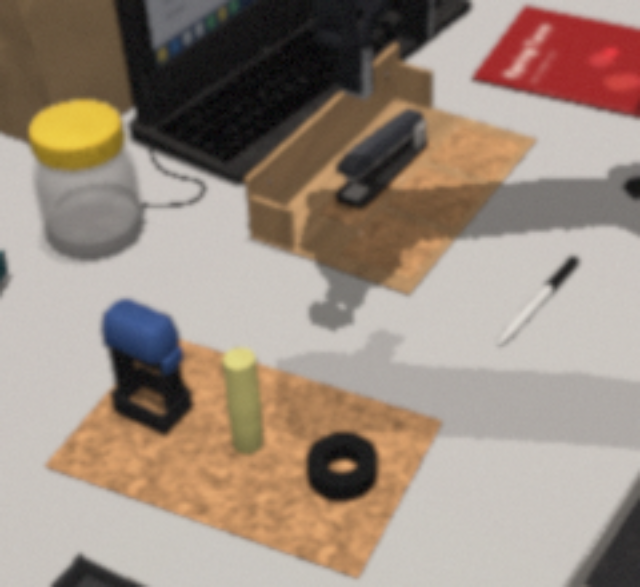

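The stamp, glue and tape stand on the mat (crop px 145,365 / 243,400 / 342,465). The stapler at (385,160) is free. Next the stapler.

```bash
python3 - <<'E'
from h import *
for d in(91.5,-88.5):
    j=arm.ik([.603,-.0255,.044],q(d));print(d,None if j is None else np.round(j,2))
for d in(10.2,-169.8):
    j=arm.ik([.516,-.340,.0465],q(d));print(d,None if j is None else np.round(j,2))
pick((.603,-.0255),91.5,.044,.6,60)
place((.516,-.340),10.2,.0465,.6)
arm.movep([.45,.2,.3],q(4.7))
a=snapshot('top');b=snapshot('scene')
cv2.imwrite('pics/t3.png',a);cv2.imwrite('pics/s3.png',b)
cv2.imwrite('pics/v3.png',np.hstack([cv2.resize(a[180:300,410:520],(440,480)),cv2.resize(b[150:215,325:440],(359,203)).repeat(1,0) if 0 else cv2.resize(b[150:215,330:440],(360,480))]))
E
```

```text
91.5 [ 0.24  0.83 -0.39  1.74  0.47  0.66 -0.38]
-88.5 [-0.14  0.81  0.24  1.75 -0.31  0.61 -2.83]
10.2 [ 0.57  0.81 -0.04  1.7   0.05  0.63 -0.89]
-169.8 [ 1.13  1.12 -1.15  1.68  1.13  1.15  1.39]
picked op 0.251 -> 0.245 F 58.429831516114064
placed [ 0.6 -0.7  2.1] t 31.8083
```

View pics/v3.png

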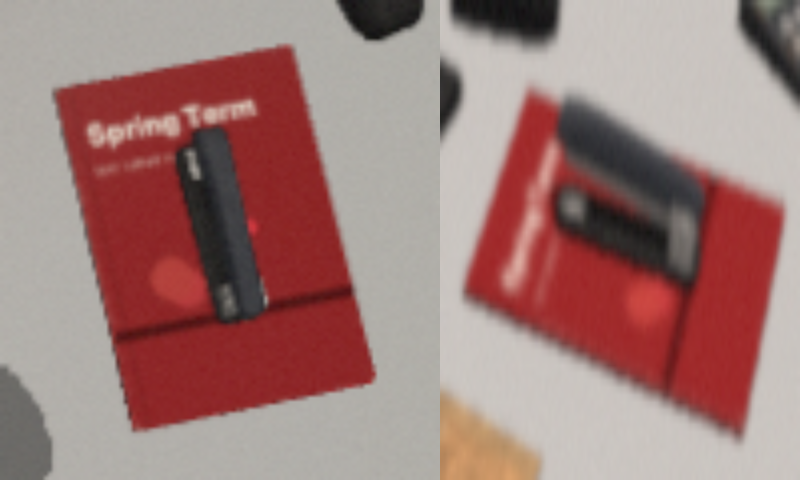

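The stapler stands upright along the booklet's long side, at its middle (crop px 213,235; booklet centre 213,238). Now the three go back.

```bash
python3 - <<'E'
from h import *
back('tape');back('glue');back('stamp')
arm.movep([.45,.3,.3],q(4.7))
a=snapshot('top');b=snapshot('scene')
cv2.imwrite('pics/t4.png',a);cv2.imwrite('pics/s4.png',b)
t=cv2.imread('pics/top0.png')
f=lambda im:cv2.resize(im[180:258,298:412],(570,290) if 0 else (440,300),interpolation=cv2.INTER_CUBIC)
s=cv2.imread('pics/scene0.png');g=lambda im:cv2.resize(im[175:268,248:365],(360,300),interpolation=cv2.INTER_CUBIC)
cv2.imwrite('pics/v4.png',np.vstack([np.hstack([f(t),g(s)]),np.hstack([f(a),g(b)])]))
# displacement before -> after
def cen(im,box,lo,hi,k=6):
    x0,y0,x1,y1=box;u=cv2.resize(im[y0:y1,x0:x1],None,fx=k,fy=k,interpolation=cv2.INTER_CUBIC)
    m=cv2.inRange(cv2.cvtColor(u,cv2.COLOR_BGR2HSV),np.array(lo),np.array(hi))
    c=max(cv2.findContours(m,cv2.RETR_EXTERNAL,cv2.CHAIN_APPROX_NONE)[0],key=cv2.contourArea);M=cv2.moments(c)
    return np.array([M['m10'],M['m01']])/M['m00']/k+[x0,y0],cv2.minAreaRect(c)[1:]
for n,box,lo,hi,z in(('tape',(313,221,341,247),(0,0,0),(180,255,95),.02),('stamp',(340,210,372,247),(98,50,20),(135,255,255),.106),('glue',(376,212,402,238),(20,80,140),(45,255,255),.095)):
    p0,r0=cen(t,box,lo,hi);p1,r1=cen(a,box,lo,hi);print(n,p0.round(2),p1.round(2),'mm',((plane('top',[p1],z)-plane('top',[p0],z))*1000).round(1),r0,r1)
for n,box,lo,hi,z in(('tape',(294,233,324,259),(0,0,0),(180,255,80),.013),('stamp',(308,188,345,225),(98,60,20),(135,255,255),.093),('glue',(332,180,350,225),(20,60,60),(45,255,255),.05)):
    p0,r0=cen(s,box,lo,hi);p1,r1=cen(b,box,lo,hi);print(n,'mm',((plane('scene',[p1],z)-plane('scene',[p0],z))*1000).round(1),r0,r1)
E
```

```text
picked op 0.612 -> 0.607 F 41.036239937951144
placed [-0.5  0.1  5.4] t 40.9083
picked op 0.288 -> 0.282 F 25.27394413948059
placed [0.1 0.4 2.9] t 48.0583
picked op 0.384 -> 0.377 F 30.246307477355003
placed [ 0.  -0.5  4.5] t 55.2083
tape [326.79 233.93] [326.08 233.97] mm [[-0.1  2. ]] ((109.1201171875, 114.03945922851562), 63.43495178222656) ((115.0, 114.0), 90.0)
stamp [355.61 227.49] [355.65 227.44] mm [[ 0.1 -0.1]] ((131.02037048339844, 65.27581024169922), 84.95755004882812) ((132.3026885986328, 66.54457092285156), 86.53176879882812)
glue [387.28 223.47] [387.56 223.52] mm [[-0.2 -0.8]] ((50.93507766723633, 48.01960372924805), 30.963754653930664) ((52.20000457763672, 52.000003814697266), 36.869895935058594)
tape mm [[-0.9  2.5]] ((121.3201675415039, 108.02837371826172), 2.4895529747009277) ((111.0, 131.0), 90.0)
stamp mm [[-1.1 -1.5]] ((156.19247436523438, 107.7183609008789), 18.586925506591797) ((150.1175537109375, 102.72982788085938), 23.002595901489258)
glue mm [[-0.1 -0.1]] ((53.71453857421875, 197.11012268066406), 1.3478872776031494) ((53.3315544128418, 195.84945678710938), 2.2457425594329834)
```

View pics/v4.png

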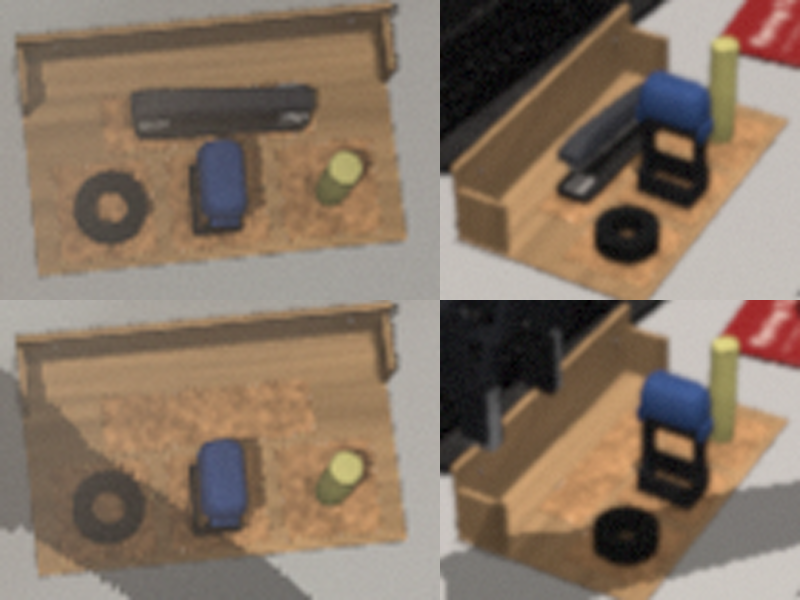

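All three are back upright in their slots, but the arm's shadow (lower left) biases the tape comparison. I'll clear the arm to its start pose and measure again under the same light.

```bash
cat > cmp.py <<'E'
from h import *
arm.move_j([1.234,.615,-.013,1.423,.008,1.103,-.04]); arm.pause(.3)
a=snapshot('top');b=snapshot('scene')
t=cv2.imread('pics/top0.png');s=cv2.imread('pics/scene0.png')
def seg(im,box,lo,hi,k=6):
    x0,y0,x1,y1=box;u=cv2.resize(im[y0:y1,x0:x1],None,fx=k,fy=k,interpolation=cv2.INTER_CUBIC)
    m=cv2.inRange(cv2.cvtColor(u,cv2.COLOR_BGR2HSV),np.array(lo),np.array(hi))
    c=max(cv2.findContours(m,cv2.RETR_EXTERNAL,cv2.CHAIN_APPROX_NONE)[0],key=cv2.contourArea);M=cv2.moments(c)
    ang=.5*np.degrees(np.arctan2(2*M['mu11'],M['mu20']-M['mu02']))
    return np.array([M['m10'],M['m01']])/M['m00']/k+[x0,y0],round(ang,1),M['m00']
for cam,i0,i1,L in(('top',t,a,(('tape',(313,221,341,247),(0,0,0),(180,255,95),.02),('stamp',(340,210,372,247),(98,50,20),(135,255,255),.106),('glue',(376,212,402,238),(20,80,140),(45,255,255),.095))),
 ('scene',s,b,(('tape',(294,233,324,259),(0,0,0),(180,255,80),.013),('stamp',(308,188,345,225),(98,60,20),(135,255,255),.093),('glue',(332,180,350,225),(20,60,60),(45,255,255),.05)))):
    for n,*A,z in L:
        (p0,g0,m0),(p1,g1,m1)=seg(i0,*A),seg(i1,*A)
        print(cam,n,'px',(p1-p0).round(2),'mm',((plane(cam,[p1],z)-plane(cam,[p0],z))*1000).round(1),'ang',g0,g1,'area',round(m1/m0,3))
for nm,p in(('t',a),('s',b)):cv2.imwrite(f'pics/{nm}5_{arm.read_time():.0f}.png',p)
print(arm.read_time())
E
python3 cmp.py
```

```text
top tape px [-0.44 -0.14] mm [[0.4 1.3]] ang -37.8 -36.6 area 0.997
top stamp px [ 0.09 -0.18] mm [[ 0.5 -0.2]] ang 86.5 86.5 area 0.972
top glue px [ 0.24 -0.01] mm [[ 0.  -0.7]] ang 42.1 42.9 area 0.998
scene tape px [-0.4   0.26] mm [[0.3 1.4]] ang -1.5 -0.8 area 1.009
scene stamp px [ 0.74 -0.15] mm [[-1.1 -1.6]] ang 21.1 28.6 area 0.944
scene glue px [ 0.06 -0.06] mm [[ 0.  -0.3]] ang -88.8 -88.7 area 1.004
60.3167
```

Everything is within about 1.5 mm of its start pose. The stamp's scene-view angle differs because the stapler no longer stands behind it; its top-view angle is unchanged. I'm handing in.

```bash
python3 -c "
from h import *
print(ticket.finish_job())"
```

```text
the job is handed in; nothing more can be done
None
```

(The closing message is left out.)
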